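Make up two goldsmith's job trays from the stock row

ROBOT

A 6-joint arm with a two-finger parallel gripper is mounted at the origin on the work surface. World frame = base frame: x ahead of the robot, y to its left, z up, the work surface at z = 0. Lengths are in m, angles in rad, forces in N, time in s.
With the tool pointing down it reaches from about 0.325 to 0.775 m from the base axis. Payload 5.5 kg.
Tool frame: the origin (TCP) lies on the mounting face of the last link; the fingertips stand 173 mm ahead of it and the grasp point (between the pads) lies 155 mm ahead of it; z points along the fingers, y is the line along which they close (so a half turn about z gives the same grasp; the last joint's range is limited). The gripper opens to 85 mm and grips with 20 to 120 N. Pads are 22 mm wide; open, the fingers measure 114 mm over their backs; the gripper's body (76 mm by 85 mm) begins 54 mm behind the grasp point. The pads swing forward as they close: fully open they stand 13 mm farther back than shut.
Start: joints at [1.103, 0.091, 1.231, -0, 1.82, -0.057], TCP at [0.24, 0.55, 0.405] pointing down, gripper open.
Joint ranges: [-2.87, 2.87], [-0.86, 2.18], [0.17, 2.46], [-1.51, 4.65], [0.06, 2.69], [-2.65, 2.65]. Speed limits (rad/s): [2.57, 2.57, 3.01, 3.14, 3.14, 3.14].

INTERFACE

Orientations are given as [roll, pitch, yaw] about the fixed x, y, z axes, in that order (R = Rz(yaw) Ry(pitch) Rx(roll)).
In Python, from workcell import ctrl gives the robot as it stands. The module is installed in compiled form; this text tells all that it offers. Calls block until the motion is done:
- ctrl.goto(position, orientation): joint-space move of the TCP to a pose.
- ctrl.servo_line(position, frame=None, speed=0.15, stop_force=None): straight line of the TCP; frame=None keeps the orientation; speed is the mean speed in m/s. With stop_force (N) it stops when the force on the tool has changed by that much, and returns True; else False.
- ctrl.movej(angles): joint-space move.
- ctrl.grip(opening, force=None): opening from 0.0 (shut) to 1.0 (fully open); force is the grip in N (None keeps the last); returns when the fingers have stopped.
- ctrl.wait(seconds).
- ctrl.solve_ik(position, orientation): joint angles nearest the present ones, or None.
- ctrl.get_state(): the state.
- ctrl.camera(name): name is "scene" or "top"; returns a dict with "frame" (400x640x3 uint8, red, green, blue), "depth" (400x640 float32, m along the optical axis (not along the pixel's ray), 0 where there is no reading), "fx", "fy", "cx", "cy" (pixels), "R" (3x3) and "t" (3): a world point X has camera coordinates R X + t. Camera axes: x right, y down, z forward; pixel columns grow to the right and rows downward; lengths in m; the calibration is good to about 2 mm. A picture is of the moment at which its call begins.
A pose or a line that the arm cannot do raises ctrl.IKError and nothing moves.
- ctrl.job_done(): hands the job in; it is judged then, once.
The state is a dict: "clock": time; "q": joint angles; "qvel": joint speeds; "tau": joint torques, N m; "tool_pos": TCP position; "ee_rot": TCP orientation; "ft_force": force on the tool from outside, world axes, zero at the start; "wrist_torque": the same for the moment, N m; "opening": opening from 0.0 (shut) to 1.0 (fully open); "grip_force": force on a finger pad.
Only numpy, scipy, OpenCV 4.12 (cv2) and the standard library are available. Lean on these libraries where they do the work, as an engineer would, in place of code of your own. Each camera call takes 0.05 s, during which the arm holds its last target. There are 200 camera calls.

TASK

Make up the two job trays from the row of stock: into the blue tray go the two round fireclay crucibles, one nested fully inside the other, and beside them the amber flux jar; into the red tray go the wire spool and the green polishing bar, side by side. Everything must end upright, just as it stands now, flat on the floor of its tray (the upper crucible seated level in the lower one), released and at rest. The square crucible will not nest and belongs to neither kit, so leave it where it stands, and do not disturb the white bottle or the tool pot.

Things in the scene. Friction and masses are not known exactly. Their poses are not given: they have to be found in the camera images.
- tray_blue: Blue plastic job tray, fixed to the bench: open shallow box 104 mm (its x) by 176 mm (its y, the long side) outside, rim 14 mm above the bench, walls 4 mm, floor 4 mm thick. Origin: centre of its underside, on the bench (tray floor 4 mm above it); z up.
- tray_red: Red plastic job tray, otherwise the same as the blue one: 104 mm (x) by 176 mm (y) outside, rim 14 mm high, walls and floor 4 mm. Origin: centre of its underside, on the bench; z up. Fixed.
- crucible_a: Round terracotta-coloured crucible, open top, 44 mm high, 0.11 kg. Up to 22 mm a cone, outer dia. 36 (foot) to 55 mm; above it a straight collar, outer dia. 64, inner 58 mm: grip there. Nested, its cone sits in the other's collar and its collar on the other's rim: its origin is 22 mm above the other's. Origin: centre of underside; z up. Same as crucible_b; either may be the lower one.
- crucible_b: Round terracotta-coloured crucible, open top, 44 mm high, 0.11 kg. Up to 22 mm a cone, outer dia. 36 (foot) to 55 mm; above it a straight collar, outer dia. 64, inner 58 mm: grip there. Nested, its cone sits in the other's collar and its collar on the other's rim: its origin is 22 mm above the other's. Origin: centre of underside; z up. Same as crucible_a; either may be the lower one.
- square_crucible: Square open terracotta-coloured crucible, 58 x 58 mm, 44 mm high, 5 mm walls. Does not nest with the round ones and belongs to neither kit. Loose. Origin: centre of its underside; z up.
- flux_jar: Amber glass jar with black screw cap, upright: cylindrical body 44 mm in diameter, 40 mm high (grip it there), cap on top 34 mm in diameter, 12 mm high; 52 mm in all, about 0.09 kg. Origin: centre of its underside; z up.
- wire_spool: Spool of copper wire standing on end: yellow flanges 44 mm in diameter at the bottom (6 mm thick) and top (8 mm thick, with a small dark dot in the middle), copper winding 40 mm in diameter between; 44 mm high, about 0.15 kg. Origin: centre of its underside; z up.
- polish_bar: Green bar of hard polishing compound lying flat: 36 mm (its x) by 70 mm (its y), 44 mm high, about 0.16 kg. Origin: centre of its underside; z up.
- white_bottle: Bystander: white plastic bottle with a red cap, 68 mm in diameter, 170 mm tall, standing loose beyond the left end of the trays. Origin: centre of its underside.
- tool_pot: Bystander: dark round metal pot, 72 mm in diameter and 85 mm high, with tools standing in it up to 165 mm, loose, beyond the right end of the trays. Origin: centre of its underside.
There are look-alikes about, which are no part of the job. Leave any purple look-alike of the flux_jar alone.

How it is judged:
At the end, for the whole second after the job is handed in: One round crucible on the blue tray's floor, the other nested in it (axes within 6 mm, 18-26 mm higher); jar on blue tray's floor; spool and bar on red tray's floor (underside within 4 mm); all within 0.1 rad of upright, at rest. Square crucible, bottle, tool pot within 20 mm of their start (((x of crucible_a in the frame of tray_blue between -0.033 and 0.033 m and y of crucible_a in the frame of tray_blue between -0.069 and 0.069 m and z of crucible_a in the frame of tray_blue between 0.001 and 0.008 m and angle between each of crucible_a, crucible_b's own z axis and vertical below 0.1 rad and horizontal distance between crucible_b and crucible_a below 0.006 m and z of crucible_b in the frame of crucible_a between 0.018 and 0.026 m) or (x of crucible_b in the frame of tray_blue between -0.033 and 0.033 m and y of crucible_b in the frame of tray_blue between -0.069 and 0.069 m and z of crucible_b in the frame of tray_blue between 0.001 and 0.008 m and angle between each of crucible_b, crucible_a's own z axis and vertical below 0.1 rad and horizontal distance between crucible_a and crucible_b below 0.006 m and z of crucible_a in the frame of crucible_b between 0.018 and 0.026 m)) and x of flux_jar in the frame of tray_blue between -0.029 and 0.029 m and y of flux_jar in the frame of tray_blue between -0.065 and 0.065 m and z of flux_jar in the frame of tray_blue between 0.001 and 0.008 m and angle between each of flux_jar, wire_spool, polish_bar's own z axis and vertical below 0.1 rad and x of wire_spool in the frame of tray_red between -0.029 and 0.029 m and y of wire_spool in the frame of tray_red between -0.065 and 0.065 m and z of wire_spool in the frame of tray_red between 0.001 and 0.008 m and x of polish_bar in the frame of tray_red between -0.034 and 0.034 m and y of polish_bar in the frame of tray_red between -0.07 and 0.07 m and z of polish_bar in the frame of tray_red between 0.001 and 0.008 m and linear speed of each of crucible_a, crucible_b, flux_jar, wire_spool, polish_bar below 0.02 m/s and angular speed of each of crucible_a, crucible_b, flux_jar, wire_spool, polish_bar below 0.3 rad/s and distance of each of square_crucible, white_bottle, tool_pot from where it was at the start of the episode below 0.02 m); the robot touches nothing.
It fails at once if the square crucible is moved more than 20 mm (distance of square_crucible from where it was at the start of the episode above 0.02 m).
It fails at once if the white bottle is moved more than 20 mm (distance of white_bottle from where it was at the start of the episode above 0.02 m).
It fails at once if the tool pot is moved more than 20 mm (distance of tool_pot from where it was at the start of the episode above 0.02 m).
It also fails if it takes over 118 s, if anything falls off the work surface, if the arm or the gripper's body presses on something with over 40 N, if the wrist force passes 120 N, or if a joint passes its speed limit or range.

## Working session

There is one attempt and no reset: what is moved stays moved. The work goes in short steps, each a Python script; the robot and the scene stay as the last script left them, time stands still between calls to the robot, and variables do not carry over. Pictures are saved under pics/ and viewed, at most 14 in all, crops included, and the job is handed in when it is done.

```bash
mkdir -p pics
python3 - <<'E'
from workcell import ctrl
import cv2,numpy as np
for n in("scene","top"):
    c=ctrl.camera(n); cv2.imwrite(f"pics/{n}0.png",c["frame"][:,:,::-1]); np.savez(f"{n}0.npz",**c)
    print(n,c["fx"],c["cx"],c["cy"],-c["R"].T@c["t"],c["R"].round(3).tolist(),(c["depth"]>0).mean())
print(ctrl.get_state())
E
```

```text
scene 430.81839465053685 327.08104648763765 198.1592572724076 [1.21238075 0.17972379 0.85644507] [[-0.24, 0.971, -0.0], [0.744, 0.184, -0.642], [-0.623, -0.154, -0.767]] 0.996046875
top 398.711933766492 323.318775139546 196.0930746135175 [ 0.33824324 -0.01036974  1.17319299] [[-0.008, -1.0, -0.006], [-0.979, 0.009, -0.202], [0.202, 0.004, -0.979]] 0.995984375
{'clock': 0.1, 'q': array([ 1.10329884e+00,  9.18270090e-02,  1.23175245e+00, -9.66705747e-06,
        1.81980639e+00, -5.66774068e-02]), 'qvel': array([-1.18122846e-04, -5.46535397e-04, -3.42078742e-03, -1.42322057e-03,
        7.17774075e-05,  8.17286930e-06]), 'tau': array([ 1.40994329e-03, -4.60215855e+01, -4.19218111e+01, -1.33547032e-04,
        1.06382740e-02, -6.00344742e-05]), 'tool_pos': array([0.23963573, 0.55013631, 0.40364501]), 'ee_rot': array([-3.13980181e+00, -9.22209046e-05,  2.73077011e+00]), 'ft_force': array([ 0.17852352,  0.32034447, -0.29626465]), 'wrist_torque': array([ 0.00122911, -0.02520355,  0.00146439]), 'grip_force': 0.0, 'opening': 1.0002302672508563}
```

View pics/top0.png

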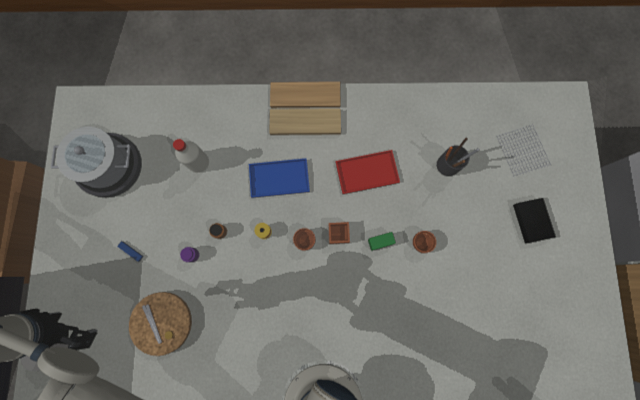

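View pics/scene0.png

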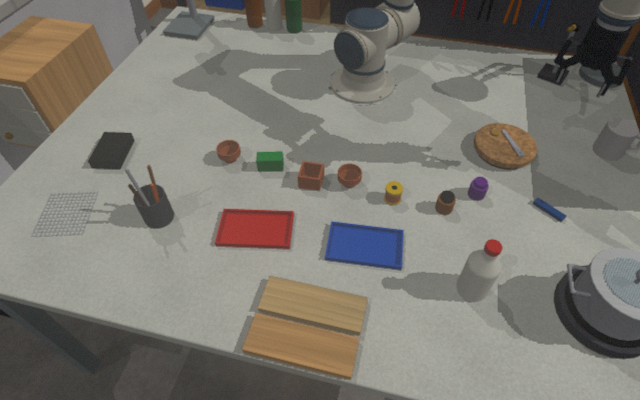

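The top view shows the stock row at about v=235: jar (218,231), spool (263,231), crucible (304,239), square crucible (339,233), bar (382,241) and crucible (424,241). The blue tray is at (280,178), the red at (368,172), and the purple decoy at (189,255). Next I'll enlarge the row and measure it.

```bash
cat > vis.py <<'E'
import cv2,numpy as np
def ray(c,uv,z):
    R,t=c["R"],c["t"]; o=-R.T@t
    uv=np.atleast_2d(uv).astype(float)
    d=np.c_[(uv[:,0]-c["cx"])/c["fx"],(uv[:,1]-c["cy"])/c["fy"],np.ones(len(uv))]@R
    return o+d*((z-o[2])/d[:,2])[:,None]
def cloud(c):
    v,u=np.mgrid[:400,:640]; d=c["depth"]
    P=np.stack([(u-c["cx"])/c["fx"]*d,(v-c["cy"])/c["fy"]*d,d],-1)-c["t"]
    return P@c["R"]
E
python3 - <<'E'
import numpy as np,cv2
from vis import *
c=dict(np.load("top0.npz")); f=c["frame"]
cv2.imwrite("pics/crop.png",cv2.resize(f[140:265,175:465,::-1],None,fx=2.75,fy=2.75,interpolation=cv2.INTER_CUBIC))
for n in("top","scene"):
    c=dict(np.load(n+"0.npz"));hsv=cv2.cvtColor(c["frame"],cv2.COLOR_RGB2HSV);P=cloud(c)
    for nm,lo,hi,zt in [("blue",(105,150,60),(125,255,255),.014),("red",(172,150,60),(180,255,255),.014),("redlo",(0,190,60),(4,255,255),.014),("green",(60,120,40),(85,255,255),.044),("yellow",(22,140,90),(34,255,255),.044),("terra",(3,90,60),(14,190,255),.044)]:
        m=cv2.inRange(hsv,lo,hi)
        k,l,s,_=cv2.connectedComponentsWithStats(m)
        for i in range(1,k):
            if s[i,4]<40: continue
            q=P[l==i]; 
            if abs(q[:,1]).max()>.6 or q[:,0].max()>.8: continue
            top=q[q[:,2]>zt-.006]
            print(n,nm,s[i].tolist(),"z",np.percentile(q[:,2],[2,50,98]).round(3),"top n",len(top),(((top[:,:2].min(0)+top[:,:2].max(0))/2).round(4),np.ptp(top[:,:2],axis=0).round(3)) if len(top) else "")
            if nm in("blue","red","green"):
                uv=np.argwhere(l==i)[:,::-1]
                if nm=="green": uv=np.argwhere((l==i)&(P[...,2]>zt-.008))[:,::-1]
                w=ray(c,uv,zt)[:,:2]; r=cv2.minAreaRect((w*1000).astype(np.float32)); print("   rect",np.round(r[0],1),np.round(r[1],1),round(r[2],1))
E
```

```text
top blue [251, 160, 58, 37, 1635] z [-0.002  0.002  0.013] top n 92 (array([0.513 , 0.1005]), array([0.35 , 0.222]))
   rect [635.3 128.4] [100.2 170.6] 5.3
top green [369, 233, 26, 17, 282] z [0.036 0.042 0.046] top n 267 (array([ 0.4404, -0.1696]), array([0.045, 0.07 ]))
   rect [ 440.8 -169.5] [32.3 68.2] 15.3
top yellow [255, 223, 15, 15, 156] z [0.038 0.042 0.047] top n 151 (array([0.4741, 0.1697]), array([0.04 , 0.041]))
top terra [210, 223, 15, 15, 60] z [0.03  0.039 0.049] top n 32 (array([0.4756, 0.2987]), array([0.041, 0.034]))
top terra [329, 222, 21, 22, 415] z [-0.002  0.006  0.046] top n 129 (array([ 0.4654, -0.0494]), array([0.06 , 0.057]))
top terra [293, 229, 22, 21, 372] z [-0.001  0.017  0.044] top n 47 (array([0.4477, 0.0514]), array([0.057, 0.06 ]))
top terra [413, 231, 23, 22, 402] z [-0.001  0.018  0.045] top n 68 (array([ 0.403 , -0.1656]), array([0.129, 0.31 ]))
scene blue [530, 0, 15, 26, 76] z [0.098 0.147 0.185] top n 76 (array([-0.3445,  0.5281]), array([0.048, 0.014]))
   rect [-617.   590.7] [ 11.3 236.4] 75.1
scene blue [540, 0, 10, 27, 75] z [0.099 0.145 0.186] top n 75 (array([-0.3431,  0.5519]), array([0.039, 0.013]))
   rect [-619.4  622. ] [ 11.  235.9] 78.3
scene green [259, 152, 23, 8, 110] z [0.041 0.044 0.047] top n 110 (array([ 0.4411, -0.1675]), array([0.039, 0.061]))
   rect [ 443.6 -168.3] [26.7 60. ] 13.9
scene terra [150, 182, 9, 20, 86] z [0.037 0.108 0.143] top n 84 (array([ 0.6682, -0.3749]), array([0.046, 0.055]))
scene terra [385, 193, 16, 10, 75] z [0.007 0.02  0.033] top n 0 
scene terra [438, 194, 17, 20, 94] z [0.01  0.038 0.044] top n 43 (array([0.4837, 0.3021]), array([0.033, 0.038]))
```

View pics/crop.png

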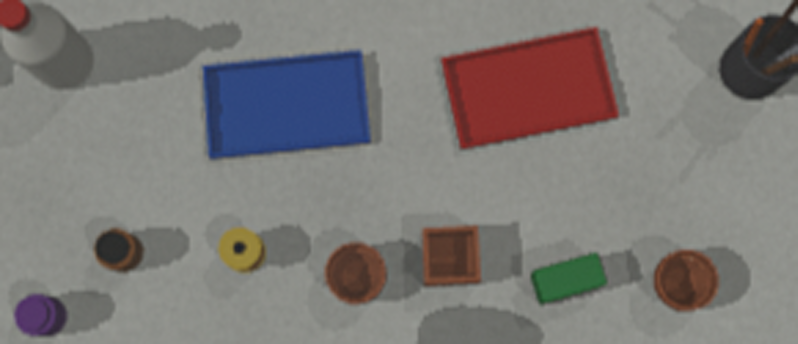

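The crop shows the grey patch beside the bar is only its shadow, and the row order is as I read it. Next: refine all centres with both views.

```bash
cat >> vis.py <<'E'
def rect(c,m,z):
    w=ray(c,np.argwhere(m)[:,::-1],z)[:,:2]; return cv2.minAreaRect((w*1000).astype(np.float32))
def highpts(c,xy,zlo,zhi,r=.05):
    P=cloud(c).reshape(-1,3); k=(np.hypot(*(P[:,:2]-xy).T)<r)&(P[:,2]>zlo)&(P[:,2]<zhi); return P[k]
def ctr(c,xy,zlo,zhi,r=.05):
    """centre (bounding circle of points in a height band), radius, count"""
    q=highpts(c,xy,zlo,zhi,r); (x,y),R=cv2.minEnclosingCircle((q[:,:2]*1000).astype(np.float32)); return np.round([x,y,R,len(q)],1)
E
python3 - <<'E'
from vis import *
for n in("top","scene"):
    c=dict(np.load(n+"0.npz"));hsv=cv2.cvtColor(c["frame"],cv2.COLOR_RGB2HSV).astype(int);P=cloud(c)
    h,s,v=hsv[...,0],hsv[...,1],hsv[...,2]
    for nm,m,z in[("blue",(h>100)&(h<128)&(s>140),.014),("red",((h<4)|(h>172))&(s>150),.014),("green",(h>55)&(h<90)&(s>110)&(P[...,2]>.037),.044)]:
        m=cv2.morphologyEx(m.astype(np.uint8),cv2.MORPH_OPEN,np.ones((3,3)))
        m=m*((abs(P[...,1])<.45)&(P[...,0]>.3)&(P[...,0]<.85)&(P[...,2]<.08))
        k,l,st,_=cv2.connectedComponentsWithStats(m)
        i=1+st[1:,4].argmax(); r=rect(c,l==i,z); print(n,nm,np.round(r[0],1),np.round(r[1],1),round(r[2],1))
    for nm,xy,lo,hi in[("cr1",(.448,.051),.034,.050),("cr2",(.44,-.27),.034,.050),("sq",(.465,-.049),.034,.05),("spool",(.474,.170),.036,.050),("jarcap",(.477,.30),.046,.058),("bottle",(.66,.34),.01,.2),("pot",(.66,-.3),.06,.09)]:
        print(n,nm,ctr(c,xy,lo,hi))
    # colour-mask silhouettes cast on the top plane
    for nm,xy,m,z in[("cr1",(.448,.051),(h<16)&(s>80),.044),("cr2",(.44,-.27),(h<16)&(s>80),.044),("spool",(.474,.17),(h>20)&(h<36)&(s>110),.044),("cap",(.477,.30),(v<60),.052)]:
        W=ray(c,np.argwhere(m)[:,::-1],z)[:,:2]; W=W[np.hypot(*(W-xy).T)<.045]
        (x,y),R=cv2.minEnclosingCircle((W*1000).astype(np.float32)); print(n,"mask",nm,np.round([x,y,R,len(W)],1), np.round(W.mean(0)*1000,1))
E
```

```text
top blue [636.1 123.3] [101.5 161.6] 5.3
top red [ 651.4 -137.7] [101.7 172.7] 11.2
top green [ 440.6 -169.6] [32.6 68.3] 15.3
top cr1 [447.3  50.   31.9  86. ]
top cr2 [ 437.1 -291.9   31.9   78. ]
top sq [465.4 -49.8  39.8 149. ]
top spool [473.7 170.1  21.9 187. ]
top jarcap [475.  300.9  17.1 107. ]
top bottle [681.9 368.6  31.8 657. ]
top pot [0. 0. 0. 0.]
top mask cr1 [447.9  50.2  31.3 380. ] [447.6  50.2]
top mask cr2 [ 439.1 -287.2   32.2  373. ] [ 437.7 -286.4]
top mask spool [474.9 166.8  24.1 175. ] [473.8 169.1]
top mask cap [470.3 296.7  21.  101. ] [474.9 299.4]
scene blue [645.5 126.9] [ 90.6 151.4] 5.6
scene red [ 662.1 -138.2] [ 91.5 155.1] 11.6
scene green [ 444.1 -170.5] [26.7 65.5] 13.9
scene cr1 [451.6  52.7  33.6 161. ]
scene cr2 [ 440.6 -288.4   34.7  152. ]
scene sq [469.6 -46.8  40.8 239. ]
scene spool [477.9 172.5  22.8 208. ]
scene jarcap [477.9 303.8  18.7 129. ]
scene bottle [691.3 364.6  24.5 442. ]
scene pot [ 669.2 -348.9    3.6    9. ]
scene mask cr1 [456.8  52.7  36.6 409. ] [457.9  52.1]
scene mask cr2 [ 449.1 -282.3   41.9  346. ] [ 448.8 -282.8]
scene mask spool [479.3 170.4  24.  183. ] [480.2 171. ]
scene mask cap [482.9 299.9  18.1  78. ] [484.2 301.1]
```

```bash
cat > mv.py <<'E'
from workcell import ctrl
import numpy as np
from math import pi,cos,sin,radians as rad
H=.30
TR={"blue":(np.array([.6365,.1275]),rad(5.4)),"red":(np.array([.653,-.138]),rad(11.3))}
def tray(n,lx,ly):
    o,a=TR[n]; return o+[cos(a)*lx-sin(a)*ly, sin(a)*lx+cos(a)*ly]
def st(msg):
    s=ctrl.get_state(); print(msg,"t%.1f"%s["clock"],"op%.3f gf%.1f"%(s["opening"],s["grip_force"]),np.round(s["tool_pos"],4),np.round(s["ft_force"],1))
def pick(xy,th,gz=.030,force=40):
    """close along direction th (angle from world x)"""
    ctrl.grip(1.0); o=[pi,0,th+pi/2]
    ctrl.goto([*xy,H],o)
    ctrl.servo_line([*xy,.155+gz+.04],speed=.25)
    hit=ctrl.servo_line([*xy,.155+gz],speed=.08,stop_force=8); st("down hit=%s"%hit)
    if hit: raise SystemExit("contact on the way down")
    ctrl.grip(0.0,force); st("gripped")
    ctrl.servo_line([*xy,H],speed=.2); st("lifted")
def place(xy,th,base,gz=.030,release=.12):
    """base: height of the surface under the object"""
    o=[pi,0,th+pi/2]; z=.155+gz+base
    ctrl.goto([*xy,H],o)
    ctrl.servo_line([*xy,z+.012],speed=.2); ctrl.wait(.2)
    hit=ctrl.servo_line([*xy,z-.003],speed=.03,stop_force=6); st("placed hit=%s"%hit)
    ctrl.grip(min(1,ctrl.get_state()["opening"]+release)); st("released")
    p=ctrl.get_state()["tool_pos"]; ctrl.servo_line([p[0],p[1],H],speed=.2)
E
python3 - <<'E'
from mv import *; from vis import *
for n in("top","scene"):
    c=dict(np.load(n+"0.npz")); print(ctr(c,(.439,-.2875),.034,.05))
pick((.4495,.0512),0)
place(tray("blue",0,-.035),rad(5.4),.004)
for n in("top","scene"):
    c=ctrl.camera(n); cv2.imwrite(f"pics/{n}1.png",c["frame"][:,:,::-1]); print(n,tray("blue",0,-.035),ctr(c,tray("blue",0,-.035),.038,.055))
E
```

```text
[ 437.1 -291.9   31.9   96. ]
[ 440.6 -288.4   34.7  156. ]
down hit=False t3.4 op1.001 gf0.0 [0.4495 0.0512 0.1848] [ 0.3 -0.5  0.6]
gripped t3.7 op0.745 gf44.4 [0.4499 0.0512 0.1862] [-0.5 -0.3  4.9]
lifted t4.5 op0.746 gf44.2 [0.4492 0.0512 0.2984] [-0.7  0.8 -0.9]
placed hit=True t6.5 op0.746 gf44.6 [0.6399 0.0927 0.1902] [-1.   0.1  3.8]
released t6.8 op0.867 gf0.0 [0.6395 0.0926 0.1887] [ 0.4  0.2 -0.1]
top [0.63979379 0.09265533] [638.9  91.5  31.8  21. ]
scene [0.63979379 0.09265533] [643.4  93.7  32.4 165. ]
```

Run:
```python
from mv import *; from vis import *
pick((.4378,-.290),0)
place(tray("blue",0,-.035),rad(5.4),.026,release=.1)
t=tray("blue",0,-.035)
for n in("top","scene"):
    c=ctrl.camera(n); cv2.imwrite(f"pics/{n}2.png",c["frame"][:,:,::-1]); print(n,t,ctr(c,t,.060,.078),np.percentile(highpts(c,t,.055,.09,.036)[:,2],[5,50,95]).round(4))
c=ctrl.camera("scene"); cv2.imwrite("pics/s2c.png",cv2.resize(c["frame"][200:290,300:460,::-1],None,fx=4,fy=4))
```

```text
down hit=False t10.6 op0.996 gf0.0 [ 0.4378 -0.29    0.1848] [-0.1 -0.1 -0.3]
gripped t10.9 op0.744 gf44.3 [ 0.4381 -0.2903  0.1862] [-0.2  0.3  4.1]
lifted t11.6 op0.742 gf44.1 [ 0.4376 -0.2898  0.2983] [-0.1 -0.2 -1.6]
placed hit=True t14.3 op0.743 gf47.2 [0.6395 0.0927 0.2144] [-2.2 -0.7  7. ]
released t14.6 op0.843 gf0.0 [0.6396 0.0927 0.213 ] [ 0.8  0.2 -0.5]
top [0.63979379 0.09265533] [638.9  90.5  31.5  20. ] [0.0592 0.0665 0.0717]
scene [0.63979379 0.09265533] [644.3  92.3  33.  165. ] [0.0561 0.0653 0.0708]
```

View pics/s2c.png

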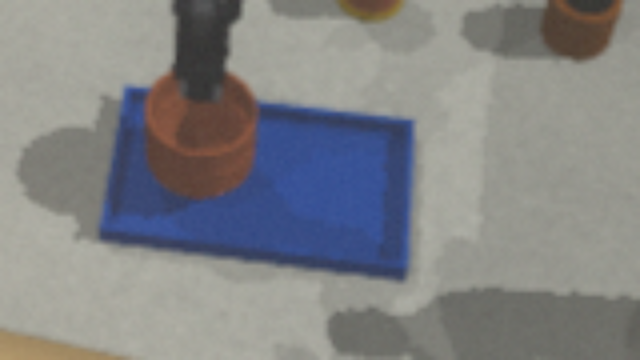

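The picture shows the two collars stacked and level in the blue tray at about (200,135), with the rim at 70 mm as expected. The other three come next.

Run:
```python
from mv import *; from vis import *
B,R=TR["blue"][1],TR["red"][1]
pick((.4752,.302),0,gz=.026); place(tray("blue",0,.042),B,.004,gz=.026,release=.15)
pick((.4745,.1713),0,gz=.030); place(tray("red",0,.045),R,.004,release=.15)
pick((.441,-.169),rad(15),gz=.028); place(tray("red",0,-.035),R,.004,gz=.028,release=.15)
ctrl.goto([.40,.0,.40],[pi,0,pi/2]); ctrl.movej([1.103,.091,1.231,0,1.82,-.057])
for nm,t,lo,hi in[("stack",tray("blue",0,-.035),.062,.078),("jarcap",tray("blue",0,.042),.05,.062),("spool",tray("red",0,.045),.042,.054),("bar",tray("red",0,-.035),.042,.054),("sq",(.466,-.049),.034,.05)]:
  for n in("top","scene"):
    c=ctrl.camera(n); q=highpts(c,t,lo,hi,.045); A=np.c_[q[:,:2]-q[:,:2].mean(0),np.ones(len(q))]
    print(nm,n,np.round(np.array(t)*1000,1),ctr(c,t,lo,hi,.045),"z",np.percentile(q[:,2],[5,50,95]).round(4),"slope",np.linalg.lstsq(A,q[:,2],rcond=None)[0][:2].round(3))
for n,(a,b,e,f) in{"top":(140,265,175,465),"scene":(130,290,180,500)}.items():
    c=ctrl.camera(n); cv2.imwrite(f"pics/{n}3c.png",cv2.resize(c["frame"][a:b,e:f,::-1],None,fx=2.5,fy=2.5,interpolation=cv2.INTER_CUBIC))
st("end")
```

```text
down hit=False t17.8 op1.002 gf0.0 [0.4751 0.302  0.1808] [-0.   1.1 -0.3]
gripped t18.2 op0.503 gf41.0 [0.4754 0.3021 0.1817] [0.5 0.3 2.3]
lifted t19.0 op0.502 gf40.7 [0.4749 0.3019 0.2982] [ 0.   0.3 -2.1]
placed hit=True t21.1 op0.507 gf41.4 [0.6328 0.1693 0.1856] [0.8 0.7 3.8]
released t21.4 op0.657 gf0.0 [0.6322 0.1692 0.1842] [0.5 0.3 0.7]
down hit=False t24.3 op1.003 gf0.0 [0.4745 0.1713 0.1848] [-0.3  0.4  1.1]
gripped t24.8 op0.498 gf40.3 [0.4748 0.1714 0.1858] [-0.7 -0.   3.5]
lifted t25.5 op0.495 gf40.8 [0.4742 0.1712 0.2982] [-0.4 -0.3 -3.6]
placed hit=True t27.9 op0.498 gf41.2 [ 0.6443 -0.0939  0.1898] [-1.  -0.2  4.6]
released t28.2 op0.649 gf0.0 [ 0.6438 -0.0938  0.1881] [-0.6 -0.7 -0.2]
down hit=False t31.3 op0.998 gf0.0 [ 0.441  -0.169   0.1829] [-0.1 -0.6  0.2]
gripped t31.8 op0.419 gf41.5 [ 0.4412 -0.1691  0.1836] [0.8 0.7 3.1]
lifted t32.6 op0.420 gf41.2 [ 0.4407 -0.1689  0.2983] [-0.8  0.3 -2.1]
placed hit=True t34.7 op0.417 gf41.6 [ 0.66   -0.1723  0.1875] [ 1.5 -0.9  4.3]
released t35.0 op0.569 gf0.0 [ 0.6595 -0.1722  0.1858] [ 0.2 -0.5  0.3]
stack top [639.8 
[... 322 characters left out ...]
. ] z [0.0517 0.0555 0.0578] slope [-0.025  0.004]
spool top [644.2 -93.9] [642.7 -94.9  22.  170. ] z [0.0432 0.0465 0.05  ] slope [-0.003 -0.003]
spool scene [644.2 -93.9] [646.6 -94.4  23.9 240. ] z [0.0441 0.0478 0.05  ] slope [-0.013 -0.003]
bar top [ 659.9 -172.3] [ 659.  -175.7   36.1  265. ] z [0.0427 0.046  0.0495] slope [ 0.011 -0.001]
bar scene [ 659.9 -172.3] [ 663.3 -173.1   36.9  389. ] z [0.0439 0.0476 0.0501] slope [-0.03  -0.017]
sq top [466. -49.] [465.4 -49.7  39.2 149. ] z [0.0363 0.0416 0.0452] slope [-0.005  0.011]
sq scene [466. -49.] [470.1 -46.7  41.  230. ] z [0.0355 0.0421 0.0454] slope [-0.002  0.002]
end t39.6 op0.566 gf0.0 [0.2398 0.5499 0.4046] [ 0.7  0.4 -0.5]
```

View pics/top3c.png

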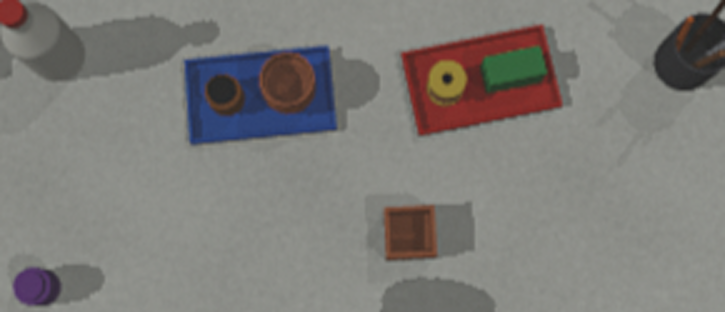

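View pics/scene3c.png

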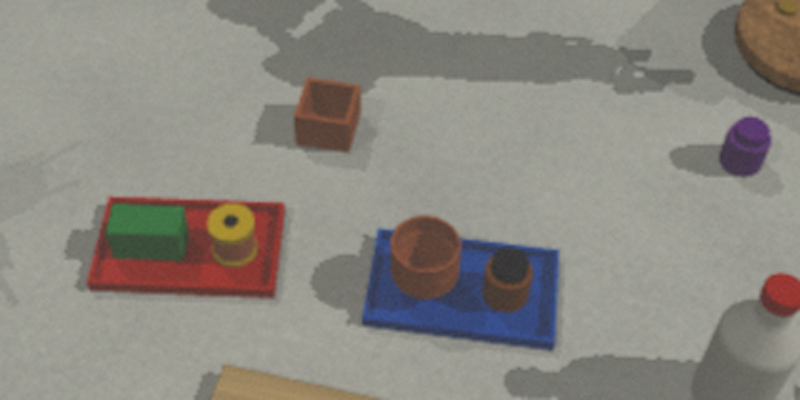

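Both views show everything upright and inside its tray: the nested pair and jar in blue at top-crop (288,82) and (224,93), the spool and bar in red at (447,80) and (515,68). The square crucible hasn't moved, and the bottle and tool pot look untouched.

```bash
python3 -c "
from workcell import ctrl
print(ctrl.job_done())"
```

```text
the job is handed in; nothing more can be done
None
```

I made up both trays and handed the job in after about 40 s of the 118 s allowed: the nested round crucibles and flux jar are in the blue tray, and the wire spool and polishing bar are in the red. The last camera check showed everything upright and seated and the bystanders not visibly moved; the hand-in returned no verdict.

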